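# Hang the rinsed glue cups on the draining rack

## Task

Two rinsed glue-mixing cups, one blue and one orange, stand mouth down on the work table. Hang each of them mouth down on a peg of its own on the green draining rack (either peg will do), slid fully home so that the bottom of the cup rests on the peg's tip and the cup lies along the leaning peg. Let go of them, and leave the measuring tape, the thread spool and the abrasive block where they are.

Things in the scene. Friction and masses are not known exactly. Their poses are not given: they have to be found in the camera images.
- blue_cup_mid (a point): Blue plastic mixing cup, round, standing mouth down. 85 mm tall; outside 52 mm across at the closed end (on top), widening to 59 mm, with a 63 mm rim bead on the last 5 mm at the mouth; wall 3 mm; inside 80 mm deep, 46 mm across at the floor, 53 mm at the mouth; about 80 g. The point is on its axis, half-way up (42.5 mm from the mouth); z points from mouth to closed end.
- orange_cup_mid (a point): Orange plastic mixing cup, round, standing mouth down. 85 mm tall; outside 52 mm across at the closed end (on top), widening to 59 mm, with a 63 mm rim bead on the last 5 mm at the mouth; wall 3 mm; inside 80 mm deep, 46 mm across at the floor, 53 mm at the mouth; about 80 g. The point is on its axis, half-way up (42.5 mm from the mouth); z points from mouth to closed end.
- blue_cup: The blue cup; origin at the centre of its mouth, z axis towards its closed end.
- orange_cup: The orange cup; origin at the centre of its mouth, z axis towards its closed end.
- peg_left_tip (a point): Tip of the rack's left peg (seen from the robot): white, round, 24 mm across, dome-tipped, 120 mm long, leaning 38 degrees from vertical towards the robot. The point is the top of the dome, on the peg's axis, about 150 mm above the table; z runs along the peg, outward. On a cup hung home the inner floor rests here and the rim stays 40 mm short of the board.
- peg_right_tip (a point): Tip of the rack's right peg (seen from the robot): white, round, 24 mm across, dome-tipped, 120 mm long, leaning 38 degrees from vertical towards the robot. The point is the top of the dome, on the peg's axis, about 150 mm above the table; z runs along the peg, outward. On a cup hung home the inner floor rests here and the rim stays 40 mm short of the board.
- rack: Draining rack, fixed: aluminium drip tray 130 x 300 mm, 12 mm high, with a sloped green board 300 mm long at its back (top edge 75 mm high) that carries the two pegs 150 mm apart. Origin under the tray, half-way between the pegs; -x of the rack is the side towards which the pegs lean, y runs from the right peg to the left.
- measuring_tape: Rolled yellow measuring tape, 53 mm across, 16 mm high, lying between the cups; bystander. Origin under its centre.
- thread_spool: Spool of white thread, 33 mm across, 40 mm high, standing between the cups; bystander. Origin under its centre.
- abrasive_block: Worn grey-brown abrasive block, 28 x 44 mm, 17 mm high, to the right of the rack; bystander. Origin under its centre.
Not all that is in view belongs to the job. Leave any red look-alike of the orange_cup alone.

How it is judged:
At the end, for the whole second after the job is handed in: Each cup hangs at rest on a peg of its own: its half-way point more than 28 mm below the peg's tip along the peg and within 50 mm of the tip, its axis within 0.35 rad of the peg's ((((z of blue_cup_mid in the frame of peg_left_tip below -0.028 m and distance between blue_cup_mid and peg_left_tip below 0.05 m and angle between the z axis of blue_cup_mid and the z axis of peg_left_tip, either way round below 0.35 rad) and (z of orange_cup_mid in the frame of peg_right_tip below -0.028 m and distance between orange_cup_mid and peg_right_tip below 0.05 m and angle between the z axis of orange_cup_mid and the z axis of peg_right_tip, either way round below 0.35 rad)) or ((z of blue_cup_mid in the frame of peg_right_tip below -0.028 m and distance between blue_cup_mid and peg_right_tip below 0.05 m and angle between the z axis of blue_cup_mid and the z axis of peg_right_tip, either way round below 0.35 rad) and (z of orange_cup_mid in the frame of peg_left_tip below -0.028 m and distance between orange_cup_mid and peg_left_tip below 0.05 m and angle between the z axis of orange_cup_mid and the z axis of peg_left_tip, either way round below 0.35 rad))) and linear speed of each of blue_cup, orange_cup below 0.03 m/s); the robot touches nothing.
It fails at once if the measuring tape is moved more than 30 mm (distance of measuring_tape from where it was at the start of the episode above 0.03 m).
It fails at once if the thread spool is moved more than 30 mm (distance of thread_spool from where it was at the start of the episode above 0.03 m).
It fails at once if the abrasive block is moved more than 30 mm (distance of abrasive_block from where it was at the start of the episode above 0.03 m).
It also fails if it takes over 64 s, if anything falls off the work surface, if the arm or the gripper's body presses on something with over 40 N, if the wrist force passes 120 N, or if a joint passes its speed limit or range.

## Robot

A 7-joint arm with a two-finger parallel gripper is mounted at the origin on a cart in front of the work surface, level with it; the furniture and walls round the work are solid. World frame = base frame: x ahead of the robot, y to its left, z up, the work surface at z = 0. Lengths are in m, angles in rad, forces in N, time in s.
With the tool pointing down it reaches from about 0.4 to 0.85 m from the base axis. Payload 10.4 kg.
Tool frame: the origin (TCP) lies at the very end of the fingers, on their centre line; the grasp point (between the pads) lies 19 mm behind it; z points along the fingers, y is the direction in which the jaws open and shut (so a half turn about z gives the same grasp; the last joint's range is limited). The gripper opens to 87 mm and grips with 3 to 60 N. Pads are 19 mm wide; open, the fingers measure 117 mm over their backs; the gripper's body (75 mm by 190 mm) begins 51 mm behind the grasp point.
Start: joints at [-1.131, 0.332, -0.065, 1.46, 0.022, 1.35, -0.088], TCP at [0.279, 0.559, 0.223] pointing down, gripper open.
Joint ranges: [-2.6, 2.6], [-0.5, 2.12], [-1.47, 1.34], [0.16, 2.42], [-1.27, 4.41], [0.06, 2.06], [-2.6, 2.6]. Speed limits (rad/s): [2.22, 2.22, 2.79, 2.79, 3.14, 3.14, 3.14].

## Interface

Orientations are given as a unit quaternion [x, y, z, w].
In Python, from bench import read_state, camera, close_job, recognise, masks_of gives the robot as it stands.
- The arm moves only by the tool play_rows, never from a script. Its argument "moves" is a list of rows, each a list of 3 entries, a list of its own where there are three numbers: the shift along the tool's x, y, z in cm, then the turn, a rotation vector about the tool's x, y, z in rad, then the finger opening in cm, from 0 to 8.7. In form: [[[dx, dy, dz], [ax, ay, az], jaw], ...]. A call has 1 to 8 rows; each row is the pose to reach, as a shift and turn from the pose commanded when the call began, along the tool's axes at that moment; what a row does not reach only later rows make up. A row lasts 1/8 s, in which the tool goes at most 62.5 mm and 10.7 degrees, less where a joint would pass 70% of its speed; a pose out of reach is approached as far as the arm can. A call with a gripper value outside its range is refused whole. The fingers move at their own pace and stop on an object; "grip_force" is the grip in N (left out, the last holds). Time passes only in rows, so rows that repeat a pose let the fingers close. It gives the time, the measured TCP pose, the force and the opening at its end, in the units of the state.
- read_state(): the state, without advancing time (a new reading comes with each control period).
- camera(name): name is "scene" or "top"; returns a dict with "frame" (400x640x3 uint8, red, green, blue), "intrinsics" (3x3 intrinsics, pixels), "camera_from_world" (4x4, takes a point from world to camera coordinates). Camera axes: x right, y down, z forward; pixel columns grow to the right and rows downward; lengths in m; the calibration is good to about 2 mm. A picture is of the moment at which its call begins. There is no depth.
- close_job(): hands the job in, once; it reports no verdict.
Trained networks look in a picture, given as the dict that the camera call returned (one of the last four; its "shot" number tells which), for a name from the list of things; names that differ only in an ending like _2 or _b are one class to them, and where a whole thing is asked for, a point or a joint stands for the part that bears it (a point fixed in the world has none). Each returns a list of dicts, best first, with "conf" (0 to 1); they miss things now and then, are a little off and sometimes report something else, mostly with a low value. They report only what shows in the picture. A call takes as long as a camera call. They do not tell look-alikes from the thing itself.
- recognise(picture, query): "at" ([column, row] in pixels, amid what is visible of it).
- masks_of(picture, query): "region" (400x640 bool, what is visible of it) and "at" ([column, row] in pixels, amid what is visible of it).
The state is a dict: "time": time; "joint_positions": joint angles; "joint_vel": joint speeds; "joint_torque": joint torques, N m; "ee_pos": TCP position; "eef_rot": TCP orientation; "ft_force": force on the tool from outside, world axes, zero at the start; "torque": the same for the moment, N m; "width": finger opening in m.
Only numpy, scipy, OpenCV 4.12 (cv2) and the standard library are available. Lean on these libraries where they do the work, as an engineer would, in place of code of your own. Each camera call takes 0.05 s, during which the arm holds its last target.

## Working session

There is one attempt and no reset: what is moved stays moved. The work goes in short steps, Python scripts to look and compute and a tool call to move; the robot and the scene stay as the last step left them, time stands still between calls to the robot, and variables do not carry over. Pictures are saved under pics/ and viewed, and the job is handed in when it is done.

Besides the shell and the picture viewer there is one more tool, called after "Request:" as name(argument=value, ...), one argument or row to a line, values as JSON. play_rows: Moves the arm, as the interface text tells. Its arguments: {"type":"object","properties":{"moves":{"type":"array","items":{"type":"array"}},"grip_force":{"type":"number"}},"required":["moves"]}

```bash
ls; mkdir -p pics; python3 - <<'E'
from bench import *
import cv2,json,numpy as np
print(read_state())
for n in ["scene","top"]:
    c=camera(n); print(n,c['intrinsics'],c['camera_from_world'],c['shot'])
    cv2.imwrite(f'pics/{n}0.png',c['frame'][:,:,::-1])
    for q in ["blue_cup","orange_cup","peg_left_tip","peg_right_tip","rack","measuring_tape","thread_spool","abrasive_block"]:
        print(q,[(np.round(r['at']),round(r['conf'],2)) for r in recognise(c,q)])
print(read_state()['time'])
E
```

```text
pics
{'time': 0.0, 'joint_positions': array([-1.13056199,  0.33286295, -0.06468843,  1.46095986,  0.02160201,
        1.34989004, -0.08850563]), 'joint_vel': array([ 0.00212452, -0.00107687, -0.00023247,  0.00064775, -0.00101908,
       -0.00075264,  0.00135186]), 'joint_torque': array([ 8.76369832e-04, -6.23266697e+01,  2.52487266e-02, -3.89883327e+01,
       -6.12802966e-02,  3.97888420e-02,  1.32743426e-04]), 'ee_pos': array([0.27889083, 0.55888639, 0.22175063]), 'eef_rot': array([ 2.29354528e-01,  9.73342691e-01, -7.00778763e-04, -1.27895017e-04]), 'ft_force': array([0.3741592 , 0.24282194, 0.28853986]), 'torque': array([-0.0152    , -0.00118394, -0.01265532]), 'width': 0.08672585166280096}
scene [[457.91584366   0.         331.00652521]
 [  0.         457.91584366 205.38082907]
 [  0.           0.           1.        ]] [[ 0.8978605  -0.43991299  0.01797433 -0.4605185 ]
 [-0.29602551 -0.63339938 -0.71496442  0.31814507]
 [ 0.32590707  0.63661746 -0.69892975  0.99740186]
 [ 0.          0.          0.          1.        ]] 1
blue_cup [(array([321., 290.]), 0.81)]
orange_cup [(arra
[... 398 characters left out ...]
21.44116755]
 [  0.         409.17466756 201.36349541]
 [  0.           0.           1.        ]] [[ 0.02391564 -0.99898274  0.03822995  0.09201177]
 [-0.9928024  -0.02822185 -0.11639125  0.55265446]
 [ 0.11735177 -0.03517122 -0.9924674   0.9010934 ]
 [ 0.          0.          0.          1.        ]] 2
blue_cup [(array([398., 245.]), 0.82)]
orange_cup [(array([211., 204.]), 0.96), (array([233., 254.]), 0.81)]
peg_left_tip [(array([287., 157.]), 0.82), (array([318., 161.]), 0.32)]
peg_right_tip [(array([359., 154.]), 0.7)]
rack [(array([323., 163.]), 0.93)]
measuring_tape [(array([324., 236.]), 0.89)]
thread_spool [(array([298., 252.]), 0.56)]
abrasive_block [(array([411., 186.]), 0.83)]
0.9
```

View pics/scene0.png

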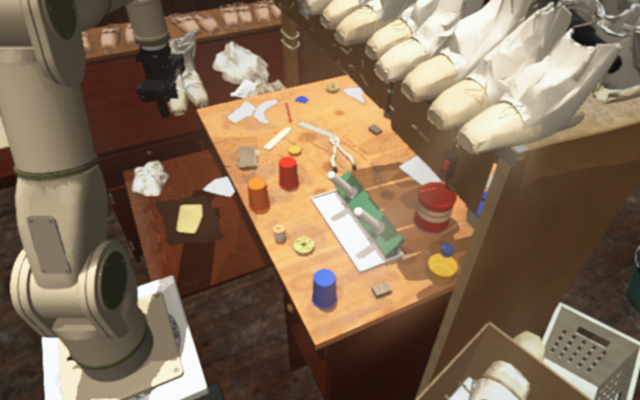

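View pics/top0.png

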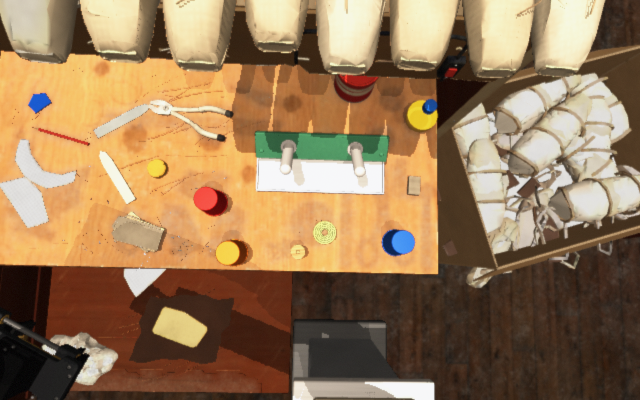

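```bash
python3 - <<'E'
import cv2
a=cv2.imread('pics/scene0.png');b=cv2.imread('pics/top0.png')
cv2.imwrite('pics/s_c.png',cv2.resize(a[140:330,220:420],None,fx=3,fy=3,interpolation=2)[:600])
cv2.imwrite('pics/t_c.png',cv2.resize(b[120:290,180:440],None,fx=3,fy=3,interpolation=2))
E
```

```text
(no output)
```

View pics/s_c.png

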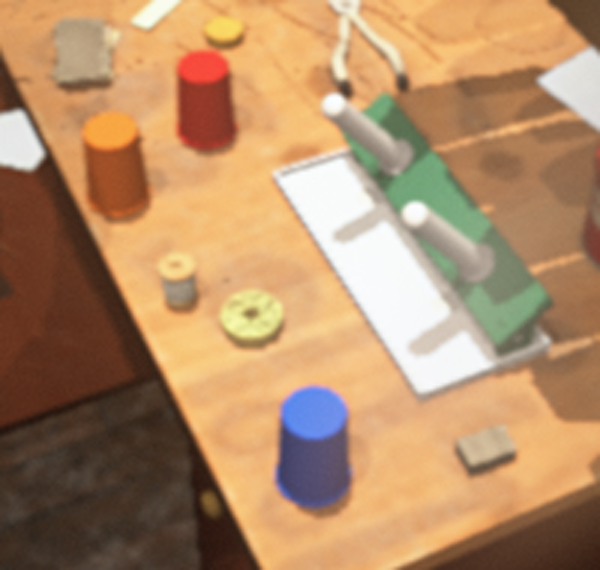

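View pics/t_c.png

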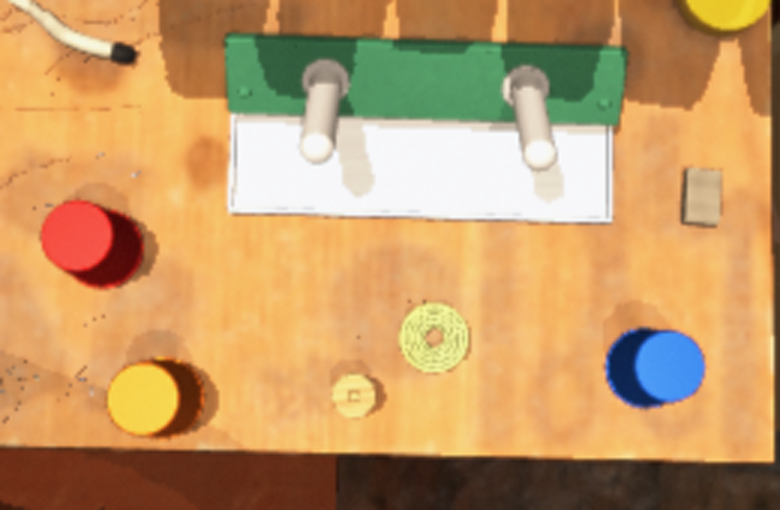

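```bash
cat > h.py <<'E'
import numpy as np,cv2
from bench import *
from scipy.optimize import least_squares
from scipy.spatial.transform import Rotation as R
def proj(c,p):
    p=np.atleast_2d(p);q=p@c['camera_from_world'][:3,:3].T+c['camera_from_world'][:3,3]
    u=q@c['intrinsics'].T;return u[:,:2]/u[:,2:]
def tri(cs,px):
    f=lambda p:np.concatenate([proj(c,p)[0]-x for c,x in zip(cs,px)])
    r=least_squares(f,[.6,0,.1]);return r.x,np.round(r.fun,1)
E
python3 - <<'E'
from h import *
s=camera('scene');t=camera('top')
import pickle;pickle.dump({k:{a:v[a] for a in('frame','intrinsics','camera_from_world')} for k,v in dict(s=s,t=t).items()},open('cams.pkl','wb'))
pts=dict(blue=((324.7,277.7),(403.3,242)),orange=((257.3,184),(228,252.7)),pl=((331,174.9),(285.3,169.2)),pr=((357.7,211.3),(360,171)))
for k,(a,b) in pts.items(): print(k,*tri([s,t],[a,b]))
def ground(c,u,z):
    A=c['camera_from_world'];d=A[:3,:3].T@np.linalg.solve(c['intrinsics'],[u[0],u[1],1]);o=-A[:3,:3].T@A[:3,3]
    return o+d*(z-o[2])/d[2]
# tray front corners (z=.012), table edges, in top crop px
f=lambda x,y:(x/3+180-.33,y/3+120-.33)
for n,p,z in [('trayFL',f(232,214),.012),('trayFR',f(610,221),.012),('boardTL',f(228,34),.075),('boardTR',f(626,47),.075),('tape',f(434,337),.016),('spool',f(354,396),.04),('block',f(702,197),.017),('red top',f(77,236),.085),('edge',f(770,462),0),('edgeL',f(10,447),0)]:
    print(n,ground(t,p,z).round(3))
for c,n in((s,'s'),(t,'t')):
    for q in("blue_cup","orange_cup"):
        for m in masks_of(c,q):
            ys,xs=np.nonzero(m['region']);print(n,q,round(m['conf'],2),m['at'],xs.min(),xs.max(),ys.min(),ys.max(),len(xs))
E
```

```text
blue [ 0.46139213 -0.06876547  0.08393809] [-0.  0.  0. -0.]
orange [0.43024559 0.30180298 0.08250925] [-0.3  0.   0.1 -0.2]
pl [0.5996503  0.18444893 0.14563035] [-0.2  0.   0.1 -0.2]
pr [0.59977454 0.03438814 0.14628582] [ 0.3 -0.1 -0.1  0.2]
trayFL [0.572 0.256 0.012]
trayFR [ 0.575 -0.038  0.012]
boardTL [0.696 0.256 0.075]
boardTR [ 0.697 -0.037  0.075]
tape [0.481 0.098 0.016]
spool [0.435 0.157 0.04 ]
block [ 0.596 -0.109  0.017]
red top [0.543 0.355 0.085]
edge [ 0.392 -0.166  0.   ]
edgeL [0.39  0.417 0.   ]
s blue_cup 0.93 [322.6, 292.8] 312 337 268 308 880
s blue_cup 0.31 [259.9, 192.4] 248 270 178 212 630
s orange_cup 0.9 [259.0, 194.9] 248 270 178 212 643
s orange_cup 0.71 [287.0, 173.1] 279 298 156 189 568
t blue_cup 0.66 [397.4, 243.8] 382 414 229 254 685
t blue_cup 0.17 [232.7, 251.6] 216 247 239 265 674
t orange_cup 0.73 [230.0, 250.9] 215 248 239 266 750
t orange_cup 0.7 [212.2, 201.0] 194 227 187 215 736
```

```bash
cat >> h.py <<'E'
import pickle
AX=np.array([-np.sin(np.radians(38)),0,np.cos(np.radians(38))])
RD=np.array([[-1,0,0],[0,1,0],[0,0,-1.]])           # tool down, jaw along y
RT=np.column_stack([np.cross([0,1,0],-AX),[0,1,0],-AX])
def go(p,Rt):
    s=read_state();Rc=R.from_quat(s['eef_rot'])
    d=Rc.as_matrix().T@(np.array(p)-s['ee_pos'])*100
    rv=(Rc.inv()*R.from_matrix(Rt)).as_rotvec()
    print('shift cm',d.round(2),'rot',rv.round(3),'t',round(s['time'],2))
E
python3 - <<'E'
from h import *
C=pickle.load(open('cams.pkl','rb'))
ims=[]
for n,(x0,y0) in dict(s=(300,150),t=(260,120)).items():
    c=C[n];im=c['frame'][:,:,::-1].copy();k=4
    im=cv2.resize(im,None,fx=k,fy=k,interpolation=cv2.INTER_CUBIC)
    for tip in([.593,.1845,.150],[.593,.0345,.150]):
        tip=np.array(tip)
        for r in(12,):
            e1=np.array([0,1,0]);e2=np.cross(AX,e1)
            for d in(12,50,108):
                ring=[tip-AX*d/1000+.012*(np.cos(a)*e1+np.sin(a)*e2) for a in np.linspace(0,6.28,40)]
                cv2.polylines(im,[np.int32((proj(c,ring)+.5)*k)],True,(0,0,255),1)
            cv2.circle(im,tuple(np.int32((proj(c,tip)[0]+.5)*k)),3,(255,0,0),-1)
    ims.append(im[y0*k:y0*k+400,x0*k:x0*k+500])
cv2.imwrite('pics/ov.png',cv2.resize(np.vstack(ims),None,fx=.75,fy=.75))
print(C['s']['frame'].shape)
go([.430,.302,.22],RD)
E
```

```text
(400, 640, 3)
shift cm [-24.99 -16.28   0.26] rot [ 0.    -0.    -0.463] t 1.2
```

View pics/ov.png

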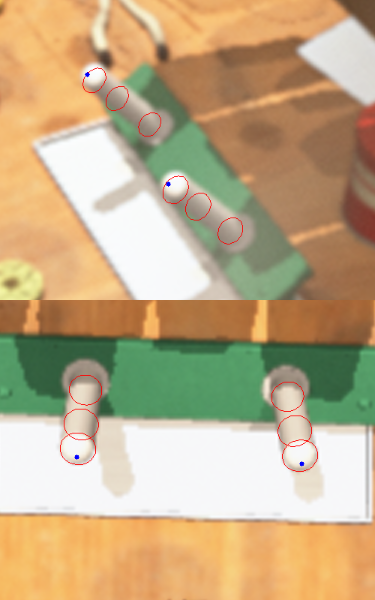

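The overlay shows my peg model lying on both pegs (tips at about scene (331,175) and (358,211), and top (285,169) and (360,171)). These could be taken for the orange cup:
- The orange cup itself, at scene (258,194) and top (230,252).
- The red look-alike, at scene (288,173) and top (209,201).
- The yellow lids, at top (157,169) and top (422,114).

In the crop, the one at scene (258,194) is orange and the one at (288,173) is red, so I choose (258,194).

Request:
play_rows(
  moves=[
    [[-4, -2.6, 0], [0, 0, -0.07], 8.7],
    [[-8, -5.2, 0], [0, 0, -0.14], 8.7],
    [[-12, -7.8, 0], [0, 0, -0.22], 8.7],
    [[-16, -10.4, 0], [0, 0, -0.3], 8.7],
    [[-20, -13, 0], [0, 0, -0.38], 8.7],
    [[-23, -15, 0], [0, 0, -0.43], 8.7],
    [[-25, -16.3, 0.2], [0, 0, -0.463], 8.7],
    [[-25, -16.3, 0.2], [0, 0, -0.463], 8.7],
  ],
)

```text
time: 2.2
ee_pos: [0.4309, 0.3002, 0.2206]
eef_rot: [0.002, 1.0, -0.0, 0.0]
ft_force: [-1.2, 0.6, -0.8]
width: 0.0872
```

```bash
python3 - <<'E'
from h import *
s=read_state();print(s['ee_pos'],s['joint_positions'].round(2))
go([.430,.302,.04],RD)
E
```

```text
[0.43094491 0.30015337 0.22064358] [-0.76  0.11  0.07  1.73 -0.01  1.3   0.88]
shift cm [ 0.1   0.19 18.06] rot [-0.     0.    -0.003] t 2.2
```

Request:
play_rows(
  moves=[
    [[0.1, 0.2, 4], [0, 0, 0], 8.7],
    [[0.1, 0.2, 8], [0, 0, 0], 8.7],
    [[0.1, 0.2, 12], [0, 0, 0], 8.7],
    [[0.1, 0.2, 15.5], [0, 0, 0], 8.7],
    [[0.1, 0.2, 17.5], [0, 0, 0], 8.7],
    [[0.1, 0.2, 18], [0, 0, 0], 8.7],
    [[0.1, 0.2, 18], [0, 0, 0], 8.7],
  ],
)

```text
time: 3.08
ee_pos: [0.4288, 0.3047, 0.041]
eef_rot: [-0.0, 1.0, 0.0, 0.0]
ft_force: [-0.4, -0.4, 0.3]
width: 0.0872
```

```bash
python3 - <<'E'
from h import *
c=camera('scene');d=camera('top')
a=cv2.resize(c['frame'][140:260,200:360,::-1],None,fx=4,fy=4)[:300];b=cv2.resize(d['frame'][190:290,160:320,::-1],None,fx=4,fy=4)[:300]
cv2.imwrite('pics/g1.png',np.vstack([a,b]));print(read_state()['ee_pos'],read_state()['ft_force'])
E
```

```text
[0.42935809 0.30463637 0.04160252] [-0.19871494  0.1664738  -0.23062846]
```

View pics/g1.png

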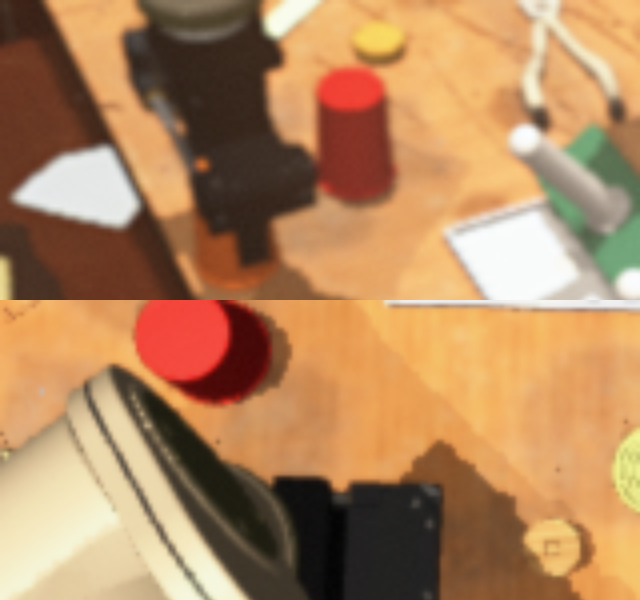

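The fingers straddle the orange cup (its base is at crop (235,265)), and the red cup stands clear beside them. I'll close the gripper.

Request:
play_rows(
  moves=[
    [[0, 0, 0], [0, 0, 0], 4.5],
    [[0, 0, 0], [0, 0, 0], 4.5],
    [[0, 0, 0], [0, 0, 0], 4.5],
    [[0, 0, 0], [0, 0, 0], 4.5],
    [[0, 0, -1], [0, 0, 0], 4.5],
    [[0, 0, -4], [0, 0, 0], 4.5],
    [[0, 0, -8], [0, 0, 0], 4.5],
    [[0, 0, -12], [0, 0, 0], 4.5],
  ],
  grip_force=20,
)

```text
time: 4.18
ee_pos: [0.4288, 0.3037, 0.1624]
eef_rot: [-0.0, 1.0, 0.0, 0.0]
ft_force: [0.4, 0.2, -0.6]
width: 0.0567
```

```bash
python3 - <<'E'
from h import *
T=np.array([.593,.1845,.150])
s=read_state();print(s['ee_pos'],s['width'],s['ft_force'])
go(T+AX*.075,RT)
E
```

```text
[0.42883742 0.30369555 0.16240514] 0.05671514805380324 [ 0.35472844  0.16341799 -0.57869907]
shift cm [-11.8  -11.92  -4.67] rot [ 0.    -0.663  0.   ] t 4.17
```

Request:
play_rows(
  moves=[
    [[0, 0, -3], [0, -0.05, 0], 4.5],
    [[0, 0, -6], [0, -0.15, 0], 4.5],
    [[-1, -1, -8], [0, -0.25, 0], 4.5],
    [[-3, -3, -9], [0, -0.35, 0], 4.5],
    [[-5, -5, -9], [0, -0.45, 0], 4.5],
    [[-6.5, -7.5, -9], [0, -0.55, 0], 4.5],
    [[-8, -10, -9], [0, -0.63, 0], 4.5],
    [[-9, -11.9, -8.5], [0, -0.663, 0], 4.5],
  ],
)

```text
time: 5.18
ee_pos: [0.519, 0.1836, 0.2461]
eef_rot: [0.0, 0.945, 0.0, 0.327]
ft_force: [0.3, -0.2, -0.8]
width: 0.0562
```

```bash
python3 - <<'E'
from h import *
T=np.array([.593,.1845,.150])
s=read_state();print(s['ee_pos'],s['width'],s['joint_positions'].round(2))
go(T+AX*.075,RT)
E
```

```text
[0.51897496 0.18364532 0.24610872] 0.05623637489023704 [-0.72 -0.25  0.04  2.17  0.61  0.77  0.54]
shift cm [0.09 0.08 4.63] rot [ 0.     0.002 -0.001] t 5.17
```

Request:
play_rows(
  moves=[
    [[0.1, 0.1, 1.5], [0, 0, 0], 4.5],
    [[0.1, 0.1, 3], [0, 0, 0], 4.5],
    [[0.1, 0.1, 4], [0, 0, 0], 4.5],
    [[0.1, 0.1, 4], [0, 0, 0], 4.5],
  ],
)

```text
time: 5.68
ee_pos: [0.5429, 0.186, 0.2123]
eef_rot: [-0.0, 0.946, -0.0, 0.325]
ft_force: [0.6, 0.2, -0.0]
width: 0.0568
```

```bash
cat >> h.py <<'E'
def snap(name,tip):
    ims=[]
    for n in('scene','top'):
        c=camera(n);k=4;u=proj(c,tip)[0].astype(int);x0,y0=u[0]-75,u[1]-37
        im=cv2.resize(c['frame'][:,:,::-1][y0:y0+75,x0:x0+150],None,fx=k,fy=k,interpolation=cv2.INTER_CUBIC);print(n,x0,y0)
        for d in(0,40,80,120):
            q=(proj(c,tip-AX*d/1000)[0]-[x0,y0]+.5)*k
            cv2.circle(im,tuple(np.int32(q)),2,(255,0,255),-1)
        ims.append(im)
    cv2.imwrite('pics/'+name,np.vstack(ims))
E
python3 - <<'E'
from h import *
T=np.array([.593,.1845,.150]);snap('h1.png',T);s=read_state();print(s['ee_pos'],s['ft_force']);go(T-AX*.04,RT)
E
```

```text
scene 253 137
top 210 134
[0.54281496 0.18617399 0.21336308] [-0.28984166 -0.00208662 -1.45827156]
shift cm [-0.06 -0.17 12.08] rot [ 0.    -0.001  0.   ] t 5.78
```

View pics/h1.png

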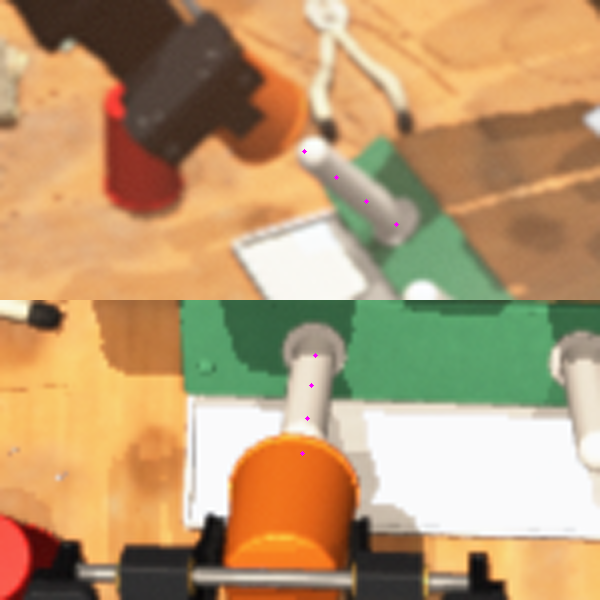

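The cup mouth is just outboard of the left peg tip (scene crop tip (305,152), top crop (302,453)), and it lines up within a few mm. I'll slide it on.

Request:
play_rows(
  moves=[
    [[-0.1, -0.2, 1.5], [0, 0, 0], 4.5],
    [[-0.1, -0.2, 3], [0, 0, 0], 4.5],
    [[-0.1, -0.2, 4.5], [0, 0, 0], 4.5],
    [[-0.1, -0.2, 6], [0, 0, 0], 4.5],
    [[-0.1, -0.2, 7], [0, 0, 0], 4.5],
    [[-0.1, -0.2, 8], [0, 0, 0], 4.5],
    [[-0.1, -0.2, 9], [0, 0, 0], 4.5],
  ],
)

```text
time: 6.65
ee_pos: [0.5994, 0.184, 0.1427]
eef_rot: [-0.0, 0.946, 0.0, 0.326]
ft_force: [-0.5, -0.5, -0.8]
width: 0.0564
```

```bash
python3 - <<'E'
from h import *
T=np.array([.593,.1845,.150]);snap('h2.png',T);s=read_state();print(s['ee_pos'],s['ft_force']);go(T-AX*.04,RT)
E
```

```text
scene 253 137
top 210 134
[0.59912747 0.18356566 0.14208339] [-0.02232812  0.09785093 -1.00806347]
shift cm [-0.01  0.1   3.  ] rot [-0.001 -0.001  0.   ] t 6.75
```

View pics/h2.png

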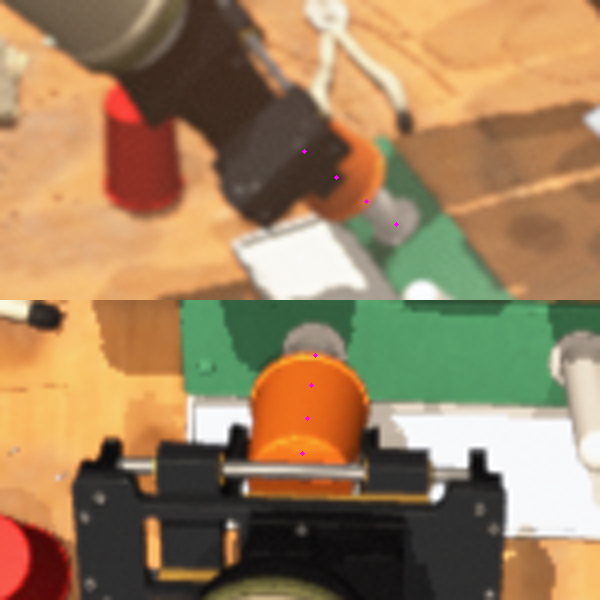

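The cup is on the peg with its rim near scene crop (370,200), and there is no contact force yet. I'll go on until it touches.

Request:
play_rows(
  moves=[
    [[0, 0.1, 1], [0, 0, 0], 4.5],
    [[0, 0.1, 1.7], [0, 0, 0], 4.5],
    [[0, 0.1, 2.3], [0, 0, 0], 4.5],
    [[0, 0.1, 2.6], [0, 0, 0], 4.5],
  ],
  grip_force=10,
)

```text
time: 7.25
ee_pos: [0.6151, 0.1848, 0.1222]
eef_rot: [-0.0, 0.946, -0.0, 0.325]
ft_force: [-0.1, 0.1, -0.4]
width: 0.0569
```

Request:
play_rows(
  moves=[
    [[0, 0, 0.3], [0, 0, 0], 4.5],
    [[0, 0, 0.6], [0, 0, 0], 4.5],
  ],
)

```text
time: 7.5
ee_pos: [0.6188, 0.1849, 0.1178]
eef_rot: [-0.0, 0.946, 0.0, 0.326]
ft_force: [0.3, -0.4, -0.8]
width: 0.057
```

Request:
play_rows(
  moves=[
    [[0, 0, 0.3], [0, 0, 0], 4.5],
    [[0, 0, 0.5], [0, 0, 0], 4.5],
  ],
)

```text
time: 7.75
ee_pos: [0.6222, 0.1858, 0.115]
eef_rot: [-0.0, 0.945, 0.001, 0.326]
ft_force: [-10.3, -0.5, 11.5]
width: 0.057
```

Contact at about 15 N, with the TCP 46 mm past the tip, so the cup is home. I'll release it.

Request:
play_rows(
  moves=[
    [[0, 0, -0.1], [0, 0, 0], 5.8],
    [[0, 0, -0.1], [0, 0, 0], 7],
    [[0, 0, -0.1], [0, 0, 0], 8.7],
    [[0, 0, -0.1], [0, 0, 0], 8.7],
    [[0, 0, -1], [0, 0, 0], 8.7],
    [[0, 0, -3], [0, 0, 0], 8.7],
  ],
)

```text
time: 8.5
ee_pos: [0.6027, 0.1845, 0.1375]
eef_rot: [-0.0, 0.946, -0.0, 0.325]
ft_force: [0.6, -0.6, 0.4]
width: 0.0863
```

```bash
python3 - <<'E'
from h import *
T=np.array([.593,.1845,.150]);snap('h3.png',T);s=read_state();print(s['ee_pos'],s['ft_force'],s['width'])
E
```

```text
scene 253 137
top 210 134
[0.60319565 0.18556133 0.13951553] [-0.67183166 -0.53797512  0.93576377] 0.08698715460245655
```

View pics/h3.png

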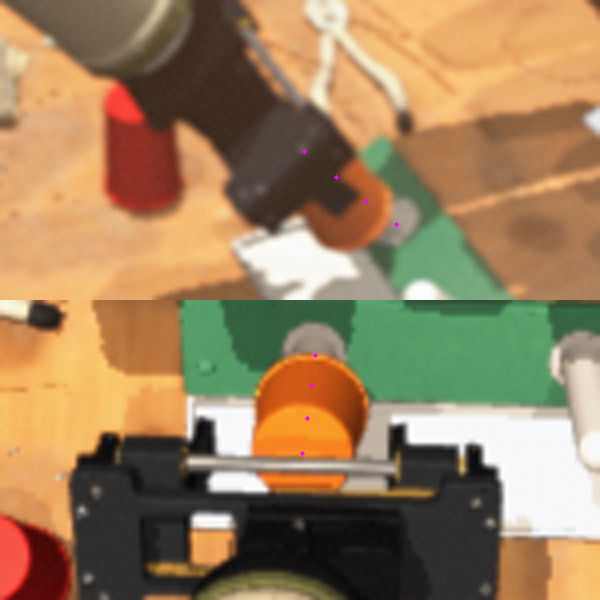

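The cup stayed on the peg and sagged slightly onto it. I'll retreat along the peg.

Request:
play_rows(
  moves=[
    [[0, 0, -2], [0, 0, 0], 8.7],
    [[0, 0, -4], [0, 0, 0], 8.7],
    [[0, 0, -7], [0, 0, 0], 8.7],
    [[0, 0, -10], [0, 0, 0], 8.7],
    [[0, 0, -12], [0, 0, 0], 8.7],
    [[0, 0, -13], [0, 0, 0], 8.7],
  ],
)

```text
time: 9.35
ee_pos: [0.5232, 0.1851, 0.241]
eef_rot: [-0.0, 0.945, 0.001, 0.326]
ft_force: [0.6, -0.3, 0.2]
width: 0.0866
```

```bash
python3 - <<'E'
from h import *
s=read_state();print(s['ee_pos'],s['joint_positions'].round(2))
go([.461,-.069,.22],RD)
T=np.array([.593,.1845,.150]);snap('h4.png',T)
E
```

```text
[0.52320323 0.18507904 0.2409752 ] [-0.71 -0.23  0.04  2.17  0.61  0.75  0.54]
shift cm [  6.18 -25.41  -2.21] rot [0.001 0.664 0.   ] t 9.35
scene 253 137
top 210 134
```

View pics/h4.png

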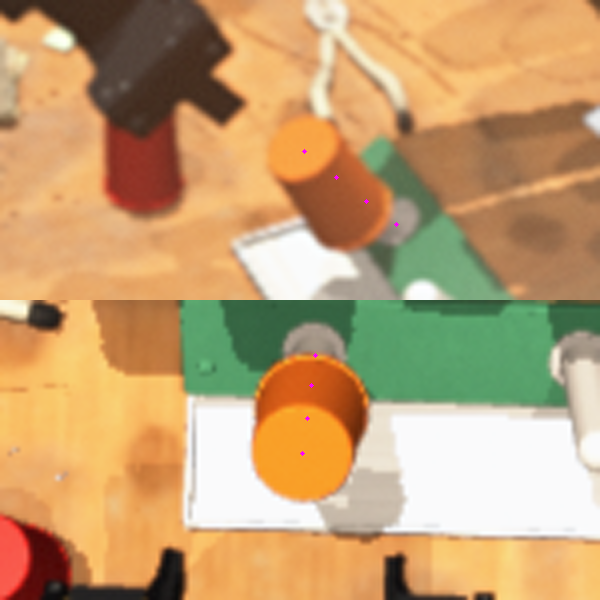

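The orange cup hangs home along the left peg. Next is the blue one.

Request:
play_rows(
  moves=[
    [[0.8, -3, -2], [0, 0.08, 0], 8.7],
    [[1.6, -6.5, -3], [0, 0.17, 0], 8.7],
    [[2.4, -10, -3], [0, 0.26, 0], 8.7],
    [[3.2, -13.5, -3], [0, 0.35, 0], 8.7],
    [[4, -17, -3], [0, 0.44, 0], 8.7],
    [[4.8, -20.5, -3], [0, 0.53, 0], 8.7],
    [[5.6, -23.5, -2.5], [0, 0.62, 0], 8.7],
    [[6.2, -25.4, -2.2], [0, 0.664, 0], 8.7],
  ],
)

```text
time: 10.45
ee_pos: [0.4612, -0.0713, 0.2182]
eef_rot: [0.001, 1.0, -0.001, -0.002]
ft_force: [-0.5, -0.4, -0.4]
width: 0.0873
```

```bash
python3 - <<'E'
from h import *
s=read_state();print(s['ee_pos'],s['joint_positions'].round(2))
go([.461,-.069,.038],RD)
E
```

```text
[ 0.46116693 -0.0713137   0.21823186] [-0.65 -0.06  0.69  1.89  0.04  1.3   1.6 ]
shift cm [-0.05  0.27 18.02] rot [-0.002 -0.004 -0.002] t 10.45
```

Request:
play_rows(
  moves=[
    [[0, 0.1, 4], [0, 0, 0], 8.7],
    [[0, 0.1, 8], [0, 0, 0], 8.7],
    [[0, 0.1, 12], [0, 0, 0], 8.7],
    [[0, 0.1, 15.5], [0, 0, 0], 8.7],
    [[0, 0.1, 17.5], [0, 0, 0], 8.7],
    [[0, 0.1, 17.9], [0, 0, 0], 8.7],
    [[0, 0.1, 17.9], [0, 0, 0], 8.7],
  ],
)

```text
time: 11.32
ee_pos: [0.4609, -0.0686, 0.0402]
eef_rot: [0.0, 1.0, -0.0, -0.001]
ft_force: [0.3, -0.3, -0.3]
width: 0.0871
```

Request:
play_rows(
  moves=[
    [[0, 0, 0], [0, 0, 0], 4.5],
    [[0, 0, 0], [0, 0, 0], 4.5],
    [[0, 0, 0], [0, 0, 0], 4.5],
    [[0, 0, 0], [0, 0, 0], 4.5],
    [[0, 0, -1], [0, 0, 0], 4.5],
    [[0, 0, -4], [0, 0, 0], 4.5],
    [[0, 0, -8], [0, 0, 0], 4.5],
    [[0, 0, -12], [0, 0, 0], 4.5],
  ],
  grip_force=20,
)

```text
time: 12.32
ee_pos: [0.4606, -0.0685, 0.1619]
eef_rot: [0.0, 1.0, -0.0, -0.0]
ft_force: [1.2, -0.1, -0.3]
width: 0.0554
```

```bash
python3 - <<'E'
from h import *
T=np.array([.593,.0345,.150])
s=read_state();print(s['ee_pos'],s['width'],s['joint_positions'].round(2))
go(T+AX*.12,RT)
E
```

```text
[ 0.46063647 -0.06850161  0.16194505] 0.05542729297662918 [-0.66 -0.    0.73  1.98  0.    1.17  1.63]
shift cm [-5.84 10.3  -8.27] rot [-0.    -0.664 -0.   ] t 12.32
```

Request:
play_rows(
  moves=[
    [[0, 0, -3], [0, -0.08, 0], 4.5],
    [[-0.5, 0.5, -6], [0, -0.17, 0], 4.5],
    [[-1, 2, -8], [0, -0.27, 0], 4.5],
    [[-2, 4, -8.5], [0, -0.37, 0], 4.5],
    [[-3.2, 6, -8.5], [0, -0.46, 0], 4.5],
    [[-4.4, 8, -8.5], [0, -0.55, 0], 4.5],
    [[-5.2, 9.5, -8.5], [0, -0.63, 0], 4.5],
    [[-5.8, 10.3, -8.3], [0, -0.664, 0], 4.5],
  ],
)

```text
time: 13.32
ee_pos: [0.5186, 0.0351, 0.2433]
eef_rot: [-0.0, 0.945, 0.0, 0.326]
ft_force: [0.8, -0.2, -1.0]
width: 0.0555
```

```bash
python3 - <<'E'
from h import *
T=np.array([.593,.0345,.150])
s=read_state();print(s['ee_pos'],s['width'],s['joint_positions'].round(2))
go(T+AX*.08,RT)
E
```

```text
[0.51856098 0.03513146 0.2433317 ] 0.055530333683158635 [-0.59 -0.42  0.25  2.28  0.49  0.68  0.96]
shift cm [-0.11 -0.06  3.94] rot [0.    0.002 0.   ] t 13.32
```

Request:
play_rows(
  moves=[
    [[-0.1, 0, 1.5], [0, 0, 0], 4.5],
    [[-0.1, 0, 3], [0, 0, 0], 4.5],
    [[-0.1, 0, 4], [0, 0, 0], 4.5],
    [[-0.1, 0, 4], [0, 0, 0], 4.5],
  ],
)

```text
time: 13.82
ee_pos: [0.5442, 0.0345, 0.2118]
eef_rot: [0.0, 0.946, -0.0, 0.325]
ft_force: [-0.5, 0.3, -0.6]
width: 0.0554
```

```bash
python3 - <<'E'
from h import *
T=np.array([.593,.0345,.150]);snap('b1.png',T);s=read_state();print(s['ee_pos'],s['ft_force']);go(T-AX*.04,RT)
E
```

```text
scene 280 173
top 285 137
[0.5443164  0.03478208 0.21263374] [ 0.3741308   0.16229694 -1.26487971]
shift cm [ 0.02 -0.03 11.93] rot [ 0.  0. -0.] t 13.93
```

View pics/b1.png

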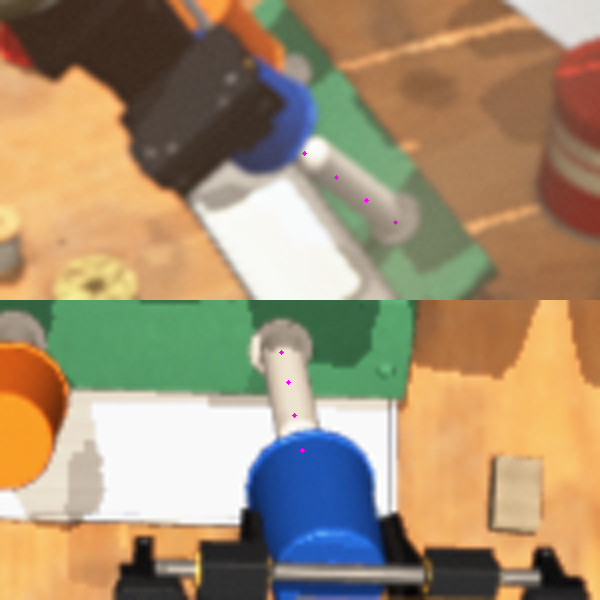

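The blue cup's mouth is just outboard of the right peg tip (top crop (302,450)). It sits about 2 mm right of the axis, so I'll nudge +y and slide it on.

Request:
play_rows(
  moves=[
    [[0, 0.2, 1.5], [0, 0, 0], 4.5],
    [[0, 0.2, 3], [0, 0, 0], 4.5],
    [[0, 0.2, 4.5], [0, 0, 0], 4.5],
    [[0, 0.2, 6], [0, 0, 0], 4.5],
    [[0, 0.2, 7], [0, 0, 0], 4.5],
    [[0, 0.2, 8], [0, 0, 0], 4.5],
    [[0, 0.2, 9], [0, 0, 0], 4.5],
  ],
)

```text
time: 14.8
ee_pos: [0.6002, 0.0369, 0.1412]
eef_rot: [-0.0, 0.945, 0.0, 0.326]
ft_force: [0.3, 1.2, -0.9]
width: 0.0555
```

Request:
play_rows(
  moves=[
    [[0, 0, 1], [0, 0, 0], 4.5],
    [[0, 0, 1.7], [0, 0, 0], 4.5],
    [[0, 0, 2.3], [0, 0, 0], 4.5],
    [[0, 0, 2.6], [0, 0, 0], 4.5],
  ],
  grip_force=10,
)

```text
time: 15.3
ee_pos: [0.6159, 0.0368, 0.1205]
eef_rot: [-0.0, 0.946, -0.0, 0.325]
ft_force: [-0.0, 0.0, -0.5]
width: 0.0557
```

Request:
play_rows(
  moves=[
    [[0, 0, 0.3], [0, 0, 0], 4.5],
    [[0, 0, 0.5], [0, 0, 0], 4.5],
  ],
)

```text
time: 15.55
ee_pos: [0.6189, 0.0369, 0.1169]
eef_rot: [-0.0, 0.946, 0.0, 0.326]
ft_force: [-0.6, 0.3, -0.6]
width: 0.056
```

Request:
play_rows(
  moves=[
    [[0, 0, 0.3], [0, 0, 0], 4.5],
    [[0, 0, 0.4], [0, 0, 0], 4.5],
  ],
)

```text
time: 15.8
ee_pos: [0.6221, 0.0371, 0.115]
eef_rot: [-0.0, 0.945, 0.001, 0.326]
ft_force: [-10.5, -0.4, 12.1]
width: 0.0561
```

Same contact and same depth as before. I'll release and back out.

Request:
play_rows(
  moves=[
    [[0, 0, -0.1], [0, 0, 0], 5.8],
    [[0, 0, -0.1], [0, 0, 0], 7],
    [[0, 0, -0.1], [0, 0, 0], 8.7],
    [[0, 0, -0.1], [0, 0, 0], 8.7],
    [[0, 0, -1], [0, 0, 0], 8.7],
    [[0, 0, -3], [0, 0, 0], 8.7],
    [[0, 0, -5], [0, 0, 0], 8.7],
    [[0, 0, -7], [0, 0, 0], 8.7],
  ],
)

```text
time: 16.8
ee_pos: [0.5775, 0.0367, 0.1698]
eef_rot: [0.0, 0.946, 0.0, 0.326]
ft_force: [0.1, 0.5, 0.0]
width: 0.0869
```

Request:
play_rows(
  moves=[
    [[0, 0, -3], [0, 0, 0], 8.7],
    [[0, 0, -6], [0, 0, 0], 8.7],
    [[0, 0, -8], [0, 0, 0], 8.7],
    [[0, 0, -8.5], [0, 0, 0], 8.7],
    [[0, 0, -8.5], [0, 0, 0], 8.7],
  ],
)

```text
time: 17.42
ee_pos: [0.5259, 0.0368, 0.2359]
eef_rot: [-0.0, 0.945, 0.0, 0.326]
ft_force: [0.1, -0.0, -0.6]
width: 0.0871
```

```bash
python3 - <<'E'
from h import *
s=read_state();print(s['ee_pos'],s['ft_force'],s['width'])
for n,y in(('b2.png',.0345),('o2.png',.1845)): snap(n,np.array([.593,y,.150]))
c=camera('scene');cv2.imwrite('pics/fin.png',c['frame'][:,:,::-1])
a=[camera('scene'),camera('top')]
for q in('blue_cup','orange_cup','measuring_tape','thread_spool','abrasive_block'):
    print(q,[[(np.round(r['at']),round(r['conf'],2)) for r in recognise(k,q)] for k in a])
im=np.hstack([cv2.imread('pics/b2.png'),cv2.imread('pics/o2.png')]);cv2.imwrite('pics/both.png',cv2.resize(im,None,fx=.66,fy=.66))
E
```

```text
[0.52588748 0.03678713 0.23589859] [ 0.13439057 -0.04584435 -0.57204853] 0.08705059638392587
scene 280 173
top 285 137
scene 253 137
top 210 134
blue_cup [[(array([357., 218.]), 0.6)], [(array([290., 145.]), 0.7), (array([356., 170.]), 0.56)]]
orange_cup [[(array([339., 177.]), 0.65), (array([287., 188.]), 0.61)], [(array([288., 165.]), 0.89), (array([210., 200.]), 0.67), (array([323., 160.]), 0.6)]]
measuring_tape [[(array([303., 247.]), 0.78), (array([380., 289.]), 0.64)], []]
thread_spool [[], [(array([296., 253.]), 0.72), (array([290., 147.]), 0.52)]]
abrasive_block [[(array([382., 289.]), 0.63)], [(array([358., 168.]), 0.43)]]
```

View pics/both.png

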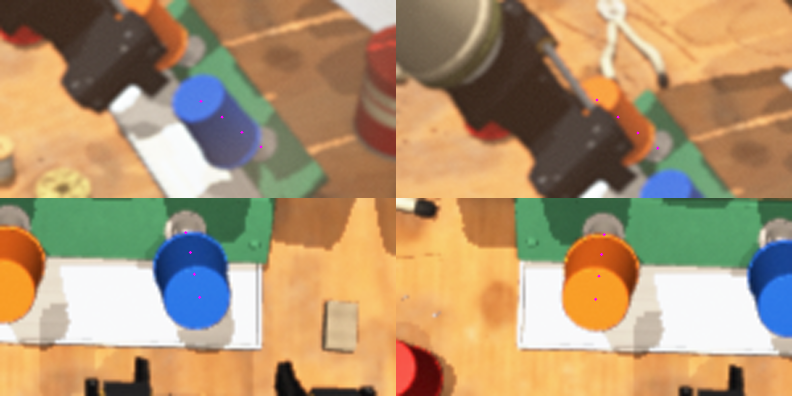

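View pics/fin.png

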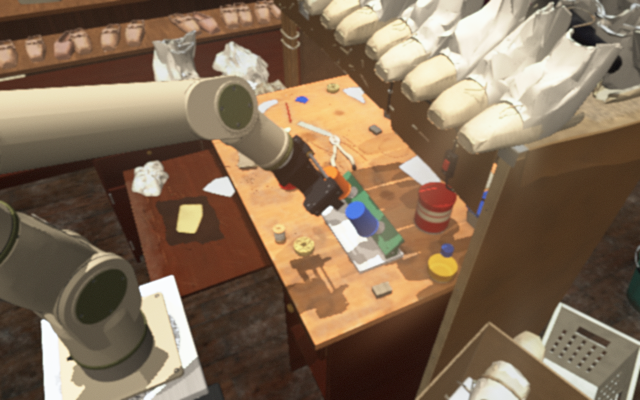

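Both cups lie along their pegs (end discs at scene (356,210) and (331,175)), and the bystanders appear unmoved. The gripper is clear, so I'll hand in.

```bash
python3 - <<'E'
from bench import *
print(close_job(),read_state()['time'])
E
```

```text
the job is handed in; nothing more can be done
the job is handed in; nothing more can be done
```

Both cups are hung and released: the orange one on the left peg and the blue one on the right. I handed the job in at about 18 s of the 64 s allowed, and `close_job` gave no verdict.

- **Seating:** I slid each cup on until its floor touched the peg tip, at about 15 N. Both stopped at the same depth, with the TCP about 46 mm past the tip. I only judged this from the contact and the pictures; I did not triangulate the cups' final positions.
- **Last pictures:** both cups lie along their pegs with the closed ends at the tips. The gripper was open, well clear and reading no contact force.
- **Bystanders:** the tape, spool and block look unmoved. The networks disagreed with each other here: they missed the tape in the top view and the spool in the scene view. In the top view they also took a cup for the block. I saw each of the three myself in at least one view.
- **Red look-alike:** I left the red cup alone.

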